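Check two plunger dispensers and scrap the sticking one

ROBOT

A 6-joint arm with a two-finger parallel gripper is mounted at the origin on a cart in front of the work surface, level with it; the furniture and walls round the work are solid. World frame = base frame: x ahead of the robot, y to its left, z up, the work surface at z = 0. Lengths are in m, angles in rad, forces in N, time in s.
With the tool pointing down it reaches from about 0.25 to 0.725 m from the base axis. Payload 4 kg.
Tool frame: the origin (TCP) lies at the very end of the fingers, on their centre line; the grasp point (between the pads) lies 19 mm behind it; y points along the fingers, z is the direction in which the jaws open and shut, and the axes are right-handed (so a half turn about y gives the same grasp; the last joint's range is limited). The gripper opens to 85 mm and grips with 20 to 120 N. Pads are 22 mm wide; open, the fingers measure 114 mm over their backs; the gripper's body (76 mm by 85 mm) begins 54 mm behind the grasp point. The pads swing forward as they close: fully open they stand 13 mm farther back than shut.
Start: joints at [1.2, 0.241, 0.005, 1.335, 0, 1.571], TCP at [0.181, 0.466, 0.231] pointing down, gripper open.
Joint ranges: [-2.72, 2.72], [-1.05, 1.87], [-1.09, 1.28], [-1.99, 2.15], [-1.42, 1.44], [-3.14, 3.14]. Speed limits (rad/s): [2.79, 2.79, 3.14, 3.14, 3.14, 3.14].

INTERFACE

Orientations are given as a unit quaternion [x, y, z, w].
In Python, from workcell import bot gives the robot as it stands. The module is installed in compiled form; this text tells all that it offers.
- The arm moves only by the tool move_arm, never from a script. Its argument "increments" is a list of rows, each an object with "grip": the closure, from 0 (fully open) to 1 (shut); "linear": the shift along the tool's x, y, z scaled (see below), a list of three; "twist": the turn about the tool's y scaled (see below). A call has exactly 5 rows; each row shifts and turns the pose as measured when the row begins, along the tool's axes as they then stand; what a row does not reach is not made up. The controller multiplies each number of a shift by 0.2 m and each number of a turn by 2 rad. A row lasts 1/10 s, in which the tool goes at most 50 mm and 8.59 degrees, less where a joint would pass 70% of its speed; a pose out of reach is approached as far as the arm can. A call with a number of a shift or a turn outside -1 to 1 is refused whole. A call with a gripper value outside its range is refused whole. The fingers move at their own pace and stop on an object; the grip force is fixed at half the most. Time passes only in rows, so rows that do not move let the fingers close, or fill a call up. It gives the time, the measured TCP pose, the force and the opening at its end, in the units of the state.
- bot.get_obs(): the state, without advancing time (a new reading comes with each control period).
- bot.camera(name): name is "side" or "top" or "wrist"; returns (picture, depth): 420x560x3 uint8, blue, green, red; 420x560 float32, m along the optical axis (not along the pixel's ray), 0 where there is no reading.
- bot.camera_params(name): a dict with "camera_matrix" (3x3 intrinsics, pixels), "rvec" (rotation vector, rad) and "tvec" (3), from world to camera coordinates, as OpenCV has them; the wrist camera has in their place "T_tool_cam" (4x4, takes a point from camera to tool coordinates, whose origin is the TCP and whose axes are the tool frame's). Camera axes: x right, y down, z forward; pixel columns grow to the right and rows downward; lengths in m; the calibration is good to about 2 mm. A picture is of the moment at which its call begins: read the wrist's pose just before it. camera_params takes no time and is no camera call.
- bot.job_done(): hands the job in, once; it reports no verdict.
The state is a dict: "clock": time; "joint_pos": joint angles; "joint_vel": joint speeds; "tau": joint torques, N m; "eef_pos": TCP position; "tool_rot": TCP orientation; "ft_force": force on the tool from outside, world axes, zero at the start; "ft_torque": the same for the moment, N m; "grip_width": finger opening in m.
Only numpy, scipy, OpenCV 4.12 (cv2) and the standard library are available. Lean on these libraries where they do the work, as an engineer would, in place of code of your own. Each camera call takes 0.05 s, during which the arm holds its last target. There are 200 camera calls.

TASK

Before they are refilled, try the plunger of both dispensers by pressing straight down on the thumb pad: one glides easily, the other gets stiffer the further it goes. Push the easy plunger fully home and leave that dispenser standing where it is. On the other, stop as soon as you feel the resistance climbing and do not force it deep, then set that dispenser upright in the open scrap tray and let go.

Things in the scene. Friction and masses are not known exactly. Their poses are not given: they have to be found in the camera images.
- dispenser_a: One of two identical-looking dispensers, either may be the sticking one: dark steel foot, 60 mm diameter, 10 high; bare aluminium barrel, 36 mm diameter, up to z = 75 mm; above it a 10 mm rod with a black thumb pad, 32 mm diameter, 6 thick, its top at z = 101 mm with plunger out, 81 mm fully home. Loose, 0.3 kg. Grasp the barrel at z = 50 to 68 mm. Origin: centre of the foot's underside, z up
- dispenser_b: The other dispenser, same shape and sizes as dispenser_a. On both a brass outlet, 10 mm long, sticks out of the barrel's -x side at z = 24 mm. Origin: centre of the foot's underside, z up
- plunger_a (a joint): Plunger of dispenser_a: 0 = out, 0.020 m = fully home, grows as it is pressed down; starts 0 to 1 mm in. A sound plunger takes about 3 N all the way and stays where it is left; a sticking one takes about 3 N at first and 7 N more for every 10 mm, and springs back to about 4 mm when released. Pressed at least 2 mm it counts as tried; a sticking one pressed over 15 mm is forced
- plunger_b (a joint): Plunger of dispenser_b; everything as for plunger_a
- tray: Scrap tray: empty, open, square, dark steel, 150 x 150 mm outside, 22 mm high, walls and floor 4 mm thick, fixed to the table. Origin: centre of its underside, z up
Not all that is in view belongs to the job. What is shaped like the dispenser_b but green is not meant.

How it is judged:
On the way:
1. both plungers have been tried (each pressed at least 2 mm) (value of joint each of plunger_a, plunger_b above 0.002 m), for 0.05 s.
At the end, for the whole second after the job is handed in: The sound dispenser's plunger stays home to within 4 mm (a sticking one would spring back) and it stands upright (within 10 degrees) within 30 mm of where it stood; the other dispenser stands upright (within 10 degrees) on the floor of the scrap tray, at rest and released (((value of joint plunger_a above 0.016 m and distance of dispenser_a from where it was at the start of the episode below 0.03 m and angle between each of dispenser_a, dispenser_b's own z axis and vertical below 0.17 rad and x of dispenser_b in the frame of tray between -0.045 and 0.045 m and y of dispenser_b in the frame of tray between -0.045 and 0.045 m and z of dispenser_b in the frame of tray below 0.01 m and linear speed of dispenser_b below 0.02 m/s) or (value of joint plunger_b above 0.016 m and distance of dispenser_b from where it was at the start of the episode below 0.03 m and angle between each of dispenser_b, dispenser_a's own z axis and vertical below 0.17 rad and x of dispenser_a in the frame of tray between -0.045 and 0.045 m and y of dispenser_a in the frame of tray between -0.045 and 0.045 m and z of dispenser_a in the frame of tray below 0.01 m and linear speed of dispenser_a below 0.02 m/s))); the robot touches nothing.
It fails at once if a plunger that resists with over 8 N is forced beyond 15 mm (short of its home stop) ((value of joint plunger_a between 0.015 and 0.0185 m and contact force between the fingers and dispenser_a above 8 N) or (value of joint plunger_b between 0.015 and 0.0185 m and contact force between the fingers and dispenser_b above 8 N)).
It also fails if it takes over 58 s, if anything falls off the work surface, if the arm or the gripper's body presses on something with over 40 N, if the wrist force passes 120 N, or if a joint passes its speed limit or range.

## Working session

There is one attempt and no reset: what is moved stays moved. The work goes in short steps, Python scripts to look and compute and a tool call to move; the robot and the scene stay as the last step left them, time stands still between calls to the robot, and variables do not carry over. Pictures are saved under pics/ and viewed, about 8 in all and at most 12, crops included, and the job is handed in when it is done.

Besides the shell and the picture viewer there is one more tool, called after "Request:" as a command line: name --argument value ..., lists and objects as JSON in quotes. move_arm: Moves the arm, as the interface text tells. Its arguments: {"type":"object","properties":{"increments":{"type":"array"}},"required":["increments"]}

```bash
mkdir -p pics; cat > h.py <<'E'
import numpy as np, cv2
from workcell import bot
def cam(name):
    o=bot.get_obs(); p=bot.camera_params(name); im,d=bot.camera(name)
    K=np.array(p["camera_matrix"])
    if name=="wrist":
        from scipy.spatial.transform import Rotation as R
        T=np.eye(4); T[:3,:3]=R.from_quat(o["tool_rot"]).as_matrix(); T[:3,3]=o["eef_pos"]
        W=T@np.array(p["T_tool_cam"])
    else:
        Rm=cv2.Rodrigues(np.array(p["rvec"],float))[0]; W=np.eye(4); W[:3,:3]=Rm.T; W[:3,3]=-Rm.T@np.array(p["tvec"],float).ravel()
    return im,d,K,W
def ray(K,W,u,v): return W[:3,3],W[:3,:3]@np.linalg.inv(K)@np.array([u,v,1.])
def onz(K,W,u,v,z):
    o,d=ray(K,W,u,v); return o+d*(z-o[2])/d[2]
def pt(K,W,d,u,v):
    o,r=ray(K,W,u,v); return o+r*d[int(v),int(u)]
E
python3 - <<'E'
from h import *
o=bot.get_obs(); print({k:np.round(v,3) for k,v in o.items()})
from scipy.spatial.transform import Rotation as R
print(R.from_quat(o["tool_rot"]).as_matrix().round(3))
for n in ("top","side"):
    im,d,K,W=cam(n); cv2.imwrite(f"pics/{n}0.png",im); np.savez(f"{n}0.npz",im=im,d=d,K=K,W=W); print(n,K.round(1).tolist(),W.round(3).tolist())
E
```

```text
{'clock': np.float64(0.0), 'joint_pos': array([1.2  , 0.241, 0.004, 1.335, 0.   , 1.571]), 'joint_vel': array([-0.   , -0.   , -0.001,  0.001,  0.001, -0.001]), 'tau': array([ 1.0000e-03, -3.7232e+01,  2.5241e+01,  1.7000e-02,  0.0000e+00,
       -0.0000e+00]), 'eef_pos': array([0.181, 0.465, 0.23 ]), 'tool_rot': array([ 0.696, -0.13 ,  0.13 , -0.694]), 'ft_force': array([ 0.314, -0.329,  0.115]), 'ft_torque': array([ 0.026, -0.012,  0.051]), 'grip_width': np.float64(0.085)}
[[ 0.932 -0.001  0.362]
 [-0.362 -0.002  0.932]
 [-0.    -1.    -0.002]]
top [[448.5, 0.0, 283.5], [0.0, 448.5, 218.5], [0.0, 0.0, 1.0]] [[0.024, -0.998, 0.066, 0.417], [-1.0, -0.023, 0.015, 0.011], [-0.013, -0.066, -0.998, 0.978], [0.0, 0.0, 0.0, 1.0]]
side [[412.3, 0.0, 280.2], [0.0, 412.3, 215.8], [0.0, 0.0, 1.0]] [[-0.994, -0.073, 0.083, 0.401], [-0.11, 0.655, -0.748, 0.645], [-0.0, -0.752, -0.659, 0.649], [0.0, 0.0, 0.0, 1.0]]
```

View pics/top0.png

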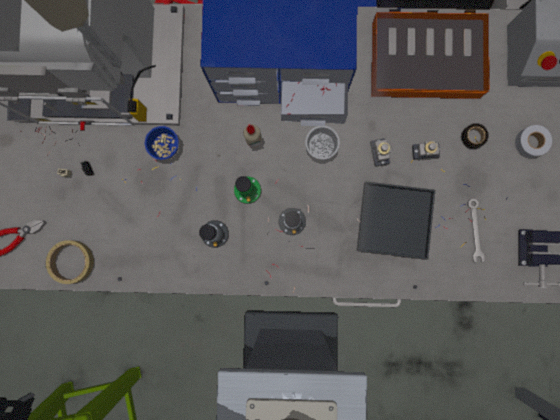

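View pics/side0.png

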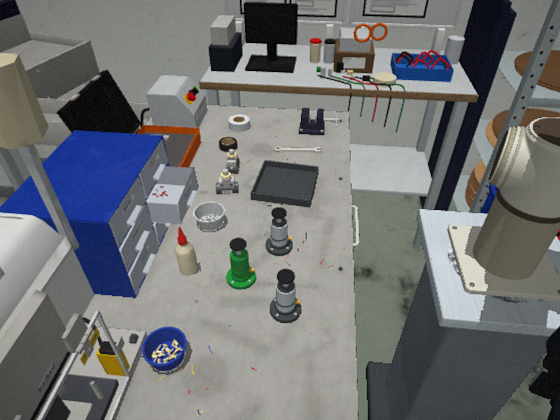

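Top view: the candidates are dispensers at (212,233) and (292,220). The green look-alike at (246,188) is out, and so is the white bottle at (252,133). The tray is at (396,220). In the side view the same two are at (285,295) and (279,230), and the green one at (239,262). Next I'll measure in both views and check with a close crop.

```bash
python3 - <<'E'
from h import *
Z={n:np.load(f"{n}0.npz") for n in("top","side")}
def cloud(z):
    d=z["d"];K=z["K"];W=z["W"];v,u=np.mgrid[:420,:560]
    r=np.stack([u,v,np.ones_like(u)],-1)@np.linalg.inv(K).T@W[:3,:3].T
    P=W[:3,3]+r*d[...,None]; P[d==0]=np.nan; return P
for n in Z:
    P=cloud(Z[n]); 
    for nm,(u,v) in {"top":dict(a=(212,233),b=(292,220)),"side":dict(a=(285,285),b=(279,230))}[n].items():
        w=45; s=np.s_[v-w:v+w,u-w:u+w]; Q=P[s].reshape(-1,3); im=Z[n]["im"][s].reshape(-1,3)
        for lo,hi in((.004,.03),(.05,.072),(.09,.12)):
            m=(Q[:,2]>lo)&(Q[:,2]<hi)
            if nm=="a": m&=(Q[:,1]>0.1)
            q=Q[m]
            # restrict to central cluster
            if len(q): c=np.median(q,0); q=q[np.hypot(*(q-c)[:,:2].T)<.04]; print(n,nm,lo,len(q),q.mean(0).round(4),q.min(0).round(3),q.max(0).round(3))
    # tray
    if n=="top":
        for (u,v) in [(396,220),(362,220),(361,221),(360,221),(434,185),(359,255),(430,258),(365,184)]: print(u,v,P[v,u].round(4))
    m=(np.abs(P[...,0]-.41)<.13)&(np.abs(P[...,1]+.23)<.13)&(P[...,2]>.014)&(P[...,2]<.035)
    q=P[m][:,:2].astype(np.float32); 
    if n=="top": print("tray",len(q),cv2.minAreaRect(q))
im=Z["top"]["im"]; a=cv2.resize(im[150:280,160:340],None,fx=2.8,fy=2.8,interpolation=3)
s=cv2.resize(Z["side"]["im"][190:330,210:330],None,fx=2.6,fy=2.6,interpolation=3)
c=np.zeros((400,800+30,3),np.uint8); c[:a.shape[0],:a.shape[1]]=a; c[:s.shape[0],510:510+s.shape[1]]=s[:, :320]; cv2.imwrite("pics/crop1.png",cv2.convertScaleAbs(c[:,:800],alpha=1.5))
E
```

```text
top a 0.004 266 [0.4483 0.161  0.0117] [0.418 0.127 0.004] [0.494 0.196 0.029]
top a 0.05 47 [0.4435 0.1638 0.0649] [0.427 0.157 0.05 ] [0.462 0.183 0.072]
top a 0.09 201 [0.4448 0.1744 0.101 ] [0.431 0.159 0.096] [0.46  0.19  0.106]
top b 0.004 217 [0.4809 0.0183 0.0105] [ 0.451 -0.014  0.004] [0.526 0.061 0.028]
top b 0.05 27 [0.4667 0.0076 0.0681] [ 0.458 -0.009  0.053] [0.488 0.024 0.072]
top b 0.09 200 [0.4753 0.0078 0.1007] [ 0.46  -0.006  0.096] [0.49  0.023 0.104]
396 220 [ 0.4835 -0.2187  0.0028]
362 220 [ 0.4803 -0.1415  0.0249]
361 221 [ 0.4783 -0.1399  0.022 ]
360 221 [ 0.4789 -0.1393  0.0121]
434 185 [ 0.5624 -0.3019 -0.0007]
359 255 [ 0.4057 -0.1399  0.0008]
430 258 [ 0.403  -0.2931  0.0009]
365 184 [ 0.5582 -0.1477  0.0204]
tray 452 ((0.47751134634017944, -0.2144690454006195), (0.15104632079601288, 0.13941684365272522), 84.4142837524414)
side a 0.004 460 [0.4427 0.1895 0.0133] [0.416 0.16  0.004] [0.472 0.207 0.03 ]
side a 0.05 172 [0.442  0.1888 0.0624] [0.426 0.168 0.05 ] [0.461 0.195 0.072]
side a 0.09 224 [0.443  0.1785 0.1003] [0.428 0.16  0.095] [0.458 0.193 0.103]
side b 0.004 237 [ 0.4765 -0.1425  0.0132] [ 0.438 -0.178  0.004] [ 0.516 -0.133  0.023]
side b 0.05 142 [0.4731 0.0224 0.0618] [0.457 0.008 0.05 ] [0.491 0.029 0.072]<stdin>:16: RuntimeWarning: Mean of empty slice.
  ret = um.true_divide(
Traceback (most recent call last):
ValueError: zero-size array to reduction operation minimum which has no identity
```

```bash
python3 - <<'E'
from h import *
Z={n:np.load(f"{n}0.npz") for n in("top","side")}
z=Z["side"]; g=z["im"].max(2)
pads={}
for n,cs in dict(top=dict(a=(208,233),b=(292,218),g=(243,186)),side=dict(a=(286,280),b=(279,217),g=(238,248))).items():
    im=Z[n]["im"]; K,W,d=Z[n]["K"],Z[n]["W"],Z[n]["d"]
    v,u=np.mgrid[:420,:560]; r=np.stack([u,v,np.ones_like(u)],-1)@np.linalg.inv(K).T@W[:3,:3].T; P=W[:3,3]+r*d[...,None]
    for k,(cu,cv_) in cs.items():
        m=(P[...,2]>.097)&(P[...,2]<.11)&(np.hypot(u-cu,v-cv_)<18)
        m=m&(d>0); 
        print(n,k,m.sum(),u[m].mean().round(1),v[m].mean().round(1),"z",np.median(P[m][:,2]).round(4),"ray@.101",onz(K,W,u[m].mean(),v[m].mean(),.101).round(4), im[m].mean(0).round())
# tray inner floor
im=Z["top"]["im"]; a=cv2.resize(im[150:280,160:340],None,fx=2.8,fy=2.8,interpolation=3)
s=cv2.resize(Z["side"]["im"][190:330,215:325],None,fx=2.6,fy=2.6,interpolation=3)
c=np.zeros((400,800,3),np.uint8); c[:a.shape[0],:a.shape[1]]=a; c[:s.shape[0],510:510+s.shape[1]]=s; cv2.imwrite("pics/crop1.png",cv2.convertScaleAbs(c,alpha=1.5))
g=cv2.cvtColor(im,cv2.COLOR_BGR2GRAY); m=((g<75)*255).astype(np.uint8); m[:,:345]=0;m[:,445:]=0;m[:172]=0;m[268:]=0
c=max(cv2.findContours(m,0,2)[0],key=cv2.contourArea); bx=cv2.boxPoints(cv2.minAreaRect(c)); K,W=Z["top"]["K"],Z["top"]["W"]
for zz in(.022,.0): 
    q=np.array([onz(K,W,*p,zz)[:2] for p in bx]); print(zz,q.round(3).tolist(),q.mean(0).round(4),np.linalg.norm(np.diff(q,axis=0),axis=1).round(3))
E
```

```text
top a 198 206.5 232.0 z 0.1012 ray@.101 [0.4447 0.1746 0.101 ] [46. 43. 44.]
top b 198 291.8 218.4 z 0.1008 ray@.101 [0.4752 0.0079 0.101 ] [65. 64. 65.]
top g 200 242.7 183.6 z 0.1012 ray@.101 [0.5418 0.1064 0.101 ] [47. 46. 44.]
side a 215 285.7 275.6 z 0.1006 ray@.101 [0.4431 0.1786 0.101 ] [41. 41. 42.]
side b 133 279.1 211.9 z 0.1004 ray@.101 [0.4734 0.0117 0.101 ] [43. 43. 43.]
side g 177 237.9 243.6 z 0.1006 ray@.101 [0.5398 0.1108 0.101 ] [44. 44. 44.]
0.022 [[0.413, -0.13], [0.564, -0.145], [0.55, -0.297], [0.399, -0.28]] [ 0.4817 -0.2131] [0.152 0.153 0.152]
0.0 [[0.413, -0.133], [0.568, -0.149], [0.553, -0.304], [0.399, -0.287]] [ 0.4832 -0.2182] [0.156 0.156 0.155]
```

View pics/crop1.png

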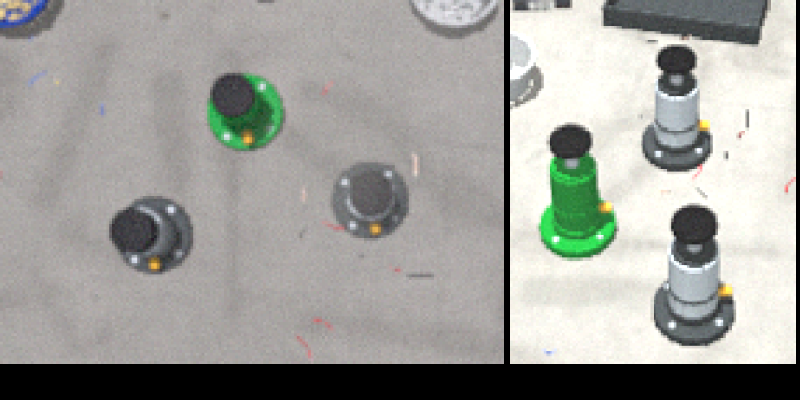

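Crop check: both bare-aluminium dispensers with black pads and brass outlets are confirmed, and the green one is excluded.
- **Dispenser A pad:** (0.444, 0.176, 0.101).
- **Dispenser B pad:** (0.4745, 0.009, 0.101).
- **Tray centre:** (0.4815, -0.2135).
- **Heights and sizes:** these match the text, with both views agreeing to about 4 mm.

First I'll close the gripper and move above A.

Request:
move_arm --increments '[{"grip": 1, "linear": [0.175, 0, -0.087], "twist": 0}, {"grip": 1, "linear": [0.175, 0, -0.087], "twist": 0}, {"grip": 1, "linear": [0.175, 0, -0.087], "twist": 0}, {"grip": 1, "linear": [0.175, 0, -0.087], "twist": 0}, {"grip": 1, "linear": [0.175, 0, -0.087], "twist": 0}]'

```text
clock: 0.6
eef_pos: [0.3132, 0.3195, 0.2276]
tool_rot: [0.698, -0.127, 0.125, -0.694]
ft_force: [-0.7, 1.3, -0.3]
grip_width: 0.0126
```

Request:
move_arm --increments '[{"grip": 1, "linear": [0.175, 0, -0.087], "twist": 0}, {"grip": 1, "linear": [0.175, 0, -0.087], "twist": 0}, {"grip": 1, "linear": [0.175, 0, -0.087], "twist": 0}, {"grip": 1, "linear": [0.175, 0, -0.087], "twist": 0}, {"grip": 1, "linear": [0.175, 0, -0.087], "twist": 0}]'

```text
clock: 1.1
eef_pos: [0.4495, 0.1691, 0.226]
tool_rot: [0.698, -0.128, 0.124, -0.693]
ft_force: [0.1, 1.5, 0.3]
grip_width: 0.0001
```

Request:
move_arm --increments '[{"grip": 1, "linear": [0, 0, 0], "twist": 0.07}, {"grip": 1, "linear": [0, 0, 0], "twist": 0.07}, {"grip": 1, "linear": [0, 0, 0], "twist": 0.07}, {"grip": 1, "linear": [0, 0, 0], "twist": 0.07}, {"grip": 1, "linear": [0, 0, 0], "twist": 0.07}]'

```text
clock: 1.6
eef_pos: [0.4521, 0.1626, 0.2229]
tool_rot: [0.608, -0.371, 0.367, -0.598]
ft_force: [0.1, -0.8, 0.2]
grip_width: 0.0
```

```bash
cat >> h.py <<'E'
def to(x,y,z):
    from scipy.spatial.transform import Rotation as R
    o=bot.get_obs(); M=R.from_quat(o["tool_rot"]).as_matrix(); e=np.array([x,y,z])-o["eef_pos"]
    print("t",round(float(o["clock"]),2),"pos",np.round(o["eef_pos"],4),"q",np.round(o["joint_pos"],2),"F",np.round(o["ft_force"],2),"w",round(float(o["grip_width"]),4)); print("M",M.round(3).tolist(),"scaled",(M.T@e/.2).round(4))
E
python3 -c "
from h import *
to(.444,.1765,.13)"
```

```text
t 1.6 pos [0.4521 0.1626 0.2229] q [ 0.35  0.22 -0.05  1.32 -0.    1.45] F [ 0.09 -0.83  0.25] w 0.0
M [[0.456, -0.012, 0.89], [-0.89, -0.009, 0.456], [0.003, -1.0, -0.015]] scaled [-0.0815  0.4642  0.0027]
```

Request:
move_arm --increments '[{"grip": 1, "linear": [-0.04, 0.08, 0], "twist": 0}, {"grip": 1, "linear": [-0.04, 0.09, 0], "twist": 0}, {"grip": 1, "linear": [0, 0.09, 0], "twist": 0}, {"grip": 1, "linear": [0, 0.09, 0], "twist": 0}, {"grip": 1, "linear": [0, 0.05, 0], "twist": 0}]'

```text
clock: 2.1
eef_pos: [0.4437, 0.1763, 0.1401]
tool_rot: [0.607, -0.372, 0.368, -0.598]
ft_force: [0.4, -0.1, -0.7]
grip_width: 0.0
```

```bash
python3 -c "
from h import *
to(.444,.1765,.105)
im,d,K,W=cam('wrist'); cv2.imwrite('pics/w1.png',im)"
```

```text
t 2.1 pos [0.4437 0.1763 0.1401] q [ 0.38  0.27 -0.2   1.11 -0.    1.48] F [ 0.4  -0.07 -0.74] w 0.0
M [[0.453, -0.011, 0.892], [-0.892, -0.009, 0.453], [0.003, -1.0, -0.014]] scaled [-0.0005  0.1756  0.0043]
```

View pics/w1.png

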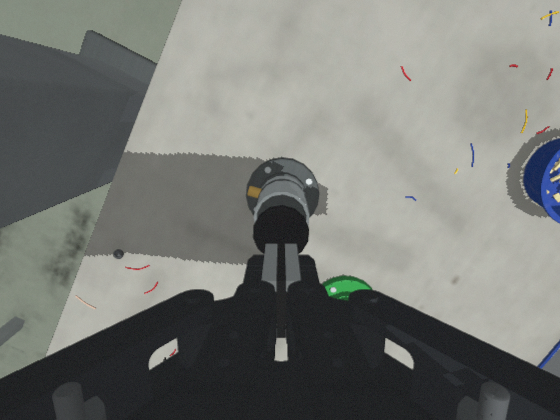

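In the wrist view the closed fingertips at (281,250) are in line with A's black pad at (281,230), with the foot behind at (283,190). The alignment is good, so I'll go down gently.

Request:
move_arm --increments '[{"grip": 1, "linear": [0, 0.07, 0], "twist": 0}, {"grip": 1, "linear": [0, 0.06, 0], "twist": 0}, {"grip": 1, "linear": [0, 0.03, 0], "twist": 0}, {"grip": 1, "linear": [0, 0.015, 0], "twist": 0}, {"grip": 1, "linear": [0, 0, 0], "twist": 0}]'

```text
clock: 2.65
eef_pos: [0.4433, 0.1757, 0.1038]
tool_rot: [0.608, -0.372, 0.368, -0.597]
ft_force: [-0.6, 0.1, -0.2]
grip_width: 0.0001
```

Request:
move_arm --increments '[{"grip": 1, "linear": [0, 0.01, 0], "twist": 0}, {"grip": 1, "linear": [0, 0.01, 0], "twist": 0}, {"grip": 1, "linear": [0, 0.01, 0], "twist": 0}, {"grip": 1, "linear": [0, 0.01, 0], "twist": 0}, {"grip": 1, "linear": [0, 0.0, 0], "twist": 0}]'

```text
clock: 3.15
eef_pos: [0.4447, 0.1762, 0.0981]
tool_rot: [0.607, -0.371, 0.369, -0.599]
ft_force: [-0.5, 0.3, 0.1]
grip_width: 0.0002
```

Request:
move_arm --increments '[{"grip": 1, "linear": [0, 0.01, 0], "twist": 0}, {"grip": 1, "linear": [0, 0.01, 0], "twist": 0}, {"grip": 1, "linear": [0, 0, 0], "twist": 0}, {"grip": 1, "linear": [0, 0, 0], "twist": 0}, {"grip": 1, "linear": [0, 0.0, 0], "twist": 0}]'

```text
clock: 3.65
eef_pos: [0.4451, 0.1764, 0.0949]
tool_rot: [0.606, -0.371, 0.369, -0.599]
ft_force: [-1.5, -0.0, 3.3]
grip_width: -0.0001
```

```bash
python3 -c "
from h import *
to(.444,.1765,.095)"
```

```text
t 3.65 pos [0.4451 0.1764 0.0949] q [ 0.38  0.31 -0.27  0.99 -0.    1.48] F [-1.54 -0.01  3.31] w -0.0001
M [[0.452, -0.007, 0.892], [-0.892, -0.007, 0.452], [0.003, -1.0, -0.01]] scaled [-0.0028 -0.0005 -0.0049]
```

Request:
move_arm --increments '[{"grip": 1, "linear": [0, 0.01, 0], "twist": 0}, {"grip": 1, "linear": [0, 0.01, 0], "twist": 0}, {"grip": 1, "linear": [0, 0, 0], "twist": 0}, {"grip": 1, "linear": [0, 0, 0], "twist": 0}, {"grip": 1, "linear": [0, 0.0, 0], "twist": 0}]'

```text
clock: 4.15
eef_pos: [0.4452, 0.1765, 0.0922]
tool_rot: [0.606, -0.371, 0.369, -0.599]
ft_force: [-1.9, -1.0, 2.9]
grip_width: 0.0002
```

Request:
move_arm --increments '[{"grip": 1, "linear": [0, 0.01, 0], "twist": 0}, {"grip": 1, "linear": [0, 0, 0], "twist": 0}, {"grip": 1, "linear": [0, 0, 0], "twist": 0}, {"grip": 1, "linear": [0, 0, 0], "twist": 0}, {"grip": 1, "linear": [0, 0.0, 0], "twist": 0}]'

```text
clock: 4.65
eef_pos: [0.4453, 0.1765, 0.0911]
tool_rot: [0.606, -0.37, 0.369, -0.6]
ft_force: [-1.1, -0.7, 4.6]
grip_width: -0.0002
```

Request:
move_arm --increments '[{"grip": 1, "linear": [0, 0.01, 0], "twist": 0}, {"grip": 1, "linear": [0, 0, 0], "twist": 0}, {"grip": 1, "linear": [0, 0, 0], "twist": 0}, {"grip": 1, "linear": [0, 0, 0], "twist": 0}, {"grip": 1, "linear": [0, 0.0, 0], "twist": 0}]'

```text
clock: 5.15
eef_pos: [0.4454, 0.1765, 0.0899]
tool_rot: [0.605, -0.37, 0.37, -0.6]
ft_force: [-1.2, -0.4, 4.8]
grip_width: -0.0001
```

Request:
move_arm --increments '[{"grip": 1, "linear": [0, 0, 0], "twist": 0}, {"grip": 1, "linear": [0, 0, 0], "twist": 0}, {"grip": 1, "linear": [0, 0, 0], "twist": 0}, {"grip": 1, "linear": [0, 0, 0], "twist": 0}, {"grip": 1, "linear": [0, 0.0, 0], "twist": 0}]'

```text
clock: 5.65
eef_pos: [0.4454, 0.1766, 0.0899]
tool_rot: [0.605, -0.37, 0.37, -0.6]
ft_force: [-2.3, -0.9, 5.6]
grip_width: 0.0
```

Force has only risen from about 3 to 5 N, which is ambiguous with this noise. The release test will settle it: a sound plunger stays down, a sticking one springs back to 4 mm.

Request:
move_arm --increments '[{"grip": 1, "linear": [0, -0.01, 0], "twist": 0}, {"grip": 1, "linear": [0, -0.01, 0], "twist": 0}, {"grip": 1, "linear": [0, 0, 0], "twist": 0}, {"grip": 1, "linear": [0, 0, 0], "twist": 0}, {"grip": 1, "linear": [0, 0.0, 0], "twist": 0}]'

```text
clock: 6.15
eef_pos: [0.4454, 0.1766, 0.0939]
tool_rot: [0.606, -0.37, 0.369, -0.6]
ft_force: [-0.9, -0.7, 4.6]
grip_width: 0.0002
```

Request:
move_arm --increments '[{"grip": 1, "linear": [0, -0.05, 0], "twist": 0}, {"grip": 1, "linear": [0, -0.1, 0], "twist": 0}, {"grip": 1, "linear": [0, -0.15, 0], "twist": 0}, {"grip": 1, "linear": [0, 0, 0], "twist": 0}, {"grip": 1, "linear": [0, 0.0, 0], "twist": 0}]'

```text
clock: 6.65
eef_pos: [0.4463, 0.1772, 0.1559]
tool_rot: [0.606, -0.371, 0.369, -0.6]
ft_force: [-0.4, 0.1, 0.3]
grip_width: -0.0002
```

```bash
cat >> h.py <<'E'
def zs(name,u,v,r=14,save=None):
    im,d,K,W=cam(name)
    if save: cv2.imwrite(save,im)
    vv,uu=np.mgrid[v-r:v+r+1,u-r:u+r+1]; rr=np.stack([uu,vv,np.ones_like(uu)],-1)@np.linalg.inv(K).T@W[:3,:3].T
    P=(W[:3,3]+rr*d[v-r:v+r+1,u-r:u+r+1,None]).reshape(-1,3); return P
E
python3 -c "
from h import *
to(.4745,.009,.14)
for n,u,v in (('side',286,280),('top',207,232),('top',292,218)):
  P=zs(n,u,v,16,'pics/s2.png' if n=='side' else None); P=P[(P[:,2]>.05)&(P[:,2]<.115)]; print(n,len(P),np.histogram(P[:,2],np.arange(.074,.112,.003)))"
```

```text
t 6.65 pos [0.4463 0.1772 0.1559] q [ 0.38  0.26 -0.18  1.14 -0.    1.48] F [-0.38  0.12  0.34] w -0.0002
M [[0.452, -0.006, 0.892], [-0.892, -0.007, 0.452], [0.003, -1.0, -0.008]] scaled [ 0.8136  0.084  -0.2539]
side 472 (array([ 83,   3,   0,   0,   0,   7,  42, 172,   2,   0,   0,   0]), array([0.074, 0.077, 0.08 , 0.083, 0.086, 0.089, 0.092, 0.095, 0.098,
       0.101, 0.104, 0.107, 0.11 ]))
top 201 (array([21,  4,  0,  0,  0,  2, 15, 76, 24,  0,  0,  0]), array([0.074, 0.077, 0.08 , 0.083, 0.086, 0.089, 0.092, 0.095, 0.098,
       0.101, 0.104, 0.107, 0.11 ]))
top 247 (array([ 5,  1,  0,  0,  0,  0,  0,  7, 99, 89,  6,  0]), array([0.074, 0.077, 0.08 , 0.083, 0.086, 0.089, 0.092, 0.095, 0.098,
       0.101, 0.104, 0.107, 0.11 ]))
```

A held 4.6 N after a 4 mm lift, and its pad came back to about 0.097 (4 mm in). So A is the sticking one, pressed to about 11 mm and not forced. Now B.

Request:
move_arm --increments '[{"grip": 1, "linear": [0.16, 0, -0.05], "twist": 0}, {"grip": 1, "linear": [0.16, 0, -0.05], "twist": 0}, {"grip": 1, "linear": [0.16, 0, -0.05], "twist": 0}, {"grip": 1, "linear": [0.16, 0, -0.05], "twist": 0}, {"grip": 1, "linear": [0.16, 0, -0.05], "twist": 0}]'

```text
clock: 7.3
eef_pos: [0.4718, 0.0103, 0.1512]
tool_rot: [0.61, -0.37, 0.364, -0.6]
ft_force: [0.4, -0.5, 0.8]
grip_width: 0.0001
```

Request:
move_arm --increments '[{"grip": 1, "linear": [0, 0, 0], "twist": 0.06}, {"grip": 1, "linear": [0, 0, 0], "twist": 0.06}, {"grip": 1, "linear": [0, 0, 0], "twist": 0.06}, {"grip": 1, "linear": [0, 0, 0], "twist": 0}, {"grip": 1, "linear": [0, 0, 0], "twist": 0}]'

```text
clock: 7.8
eef_pos: [0.4691, 0.0047, 0.1463]
tool_rot: [0.532, -0.479, 0.47, -0.516]
ft_force: [-0.1, 0.0, -0.1]
grip_width: -0.0001
```

```bash
python3 -c "
from h import *
to(.4745,.009,.105)"
```

```text
t 7.8 pos [0.4691 0.0047 0.1463] q [ 0.02  0.26 -0.2   1.14 -0.01  1.49] F [-0.06  0.05 -0.08] w -0.0001
M [[0.1, -0.025, 0.995], [-0.995, -0.008, 0.1], [0.006, -1.0, -0.025]] scaled [-0.0201  0.2056  0.0341]
```

Request:
move_arm --increments '[{"grip": 1, "linear": [-0.02, 0.06, 0.034], "twist": 0}, {"grip": 1, "linear": [0, 0.06, 0], "twist": 0}, {"grip": 1, "linear": [0, 0.05, 0], "twist": 0}, {"grip": 1, "linear": [0, 0.02, 0], "twist": 0}, {"grip": 1, "linear": [0, 0, 0], "twist": 0}]'

```text
clock: 8.3
eef_pos: [0.4749, 0.0108, 0.1034]
tool_rot: [0.535, -0.477, 0.467, -0.518]
ft_force: [0.8, -0.2, 0.6]
grip_width: 0.0
```

```bash
python3 -c "
from h import *
to(.4745,.009,.098)"
```

```text
t 8.3 pos [0.4749 0.0108 0.1034] q [ 0.03  0.31 -0.25  1.03 -0.01  1.49] F [ 0.76 -0.16  0.59] w 0.0
M [[0.107, -0.027, 0.994], [-0.994, -0.008, 0.107], [0.005, -1.0, -0.027]] scaled [ 0.0088  0.0269 -0.0022]
```

Request:
move_arm --increments '[{"grip": 1, "linear": [0.008, 0.015, 0], "twist": 0}, {"grip": 1, "linear": [0, 0.015, 0], "twist": 0}, {"grip": 1, "linear": [0, 0.01, 0], "twist": 0}, {"grip": 1, "linear": [0, 0, 0], "twist": 0}, {"grip": 1, "linear": [0, 0, 0], "twist": 0}]'

```text
clock: 8.8
eef_pos: [0.4757, 0.0093, 0.096]
tool_rot: [0.534, -0.477, 0.468, -0.519]
ft_force: [-0.1, 0.2, 0.3]
grip_width: 0.0001
```

Request:
move_arm --increments '[{"grip": 1, "linear": [0, 0.01, 0], "twist": 0}, {"grip": 1, "linear": [0, 0.01, 0], "twist": 0}, {"grip": 1, "linear": [0, 0, 0], "twist": 0}, {"grip": 1, "linear": [0, 0, 0], "twist": 0}, {"grip": 1, "linear": [0, 0, 0], "twist": 0}]'

```text
clock: 9.3
eef_pos: [0.4761, 0.0092, 0.0923]
tool_rot: [0.534, -0.476, 0.468, -0.519]
ft_force: [-0.4, -0.3, 1.6]
grip_width: -0.0001
```

Request:
move_arm --increments '[{"grip": 1, "linear": [0, 0.01, 0], "twist": 0}, {"grip": 1, "linear": [0, 0, 0], "twist": 0}, {"grip": 1, "linear": [0, 0, 0], "twist": 0}, {"grip": 1, "linear": [0, 0, 0], "twist": 0}, {"grip": 1, "linear": [0, 0, 0], "twist": 0}]'

```text
clock: 9.8
eef_pos: [0.4762, 0.0092, 0.0902]
tool_rot: [0.534, -0.476, 0.468, -0.519]
ft_force: [-0.7, 0.0, 1.3]
grip_width: 0.0002
```

Request:
move_arm --increments '[{"grip": 1, "linear": [0, 0.01, 0], "twist": 0}, {"grip": 1, "linear": [0, 0, 0], "twist": 0}, {"grip": 1, "linear": [0, 0, 0], "twist": 0}, {"grip": 1, "linear": [0, 0, 0], "twist": 0}, {"grip": 1, "linear": [0, 0, 0], "twist": 0}]'

```text
clock: 10.3
eef_pos: [0.4762, 0.0091, 0.0881]
tool_rot: [0.534, -0.476, 0.468, -0.519]
ft_force: [-1.4, 0.2, 1.6]
grip_width: -0.0003
```

Request:
move_arm --increments '[{"grip": 1, "linear": [0, -0.02, 0], "twist": 0}, {"grip": 1, "linear": [0, -0.02, 0], "twist": 0}, {"grip": 1, "linear": [0, 0, 0], "twist": 0}, {"grip": 1, "linear": [0, 0, 0], "twist": 0}, {"grip": 1, "linear": [0, 0, 0], "twist": 0}]'

```text
clock: 10.8
eef_pos: [0.4764, 0.0091, 0.0965]
tool_rot: [0.534, -0.476, 0.468, -0.519]
ft_force: [-0.1, -0.3, 1.3]
grip_width: 0.0
```

```bash
python3 -c "
from h import *
to(.4745,.009,.098)
P=zs('side',279,214,14,'pics/s3.png'); P=P[(P[:,2]>.05)&(P[:,2]<.2)]; print(len(P),np.histogram(P[:,2],np.arange(.072,.112,.003)))
cv2.imwrite('pics/s3c.png',cv2.resize(cv2.imread('pics/s3.png')[150:330,200:360],None,fx=3,fy=3,interpolation=3))
"
```

```text
t 10.8 pos [0.4764 0.0091 0.0965] q [ 0.02  0.32 -0.26  1.01 -0.01  1.49] F [-0.09 -0.27  1.3 ] w 0.0
M [[0.108, -0.023, 0.994], [-0.994, -0.008, 0.108], [0.006, -1.0, -0.024]] scaled [-0.0006 -0.0072 -0.0097]
430 (array([56, 11,  0,  8, 30, 68,  3,  0,  0,  7, 14, 14, 19]), array([0.072, 0.075, 0.078, 0.081, 0.084, 0.087, 0.09 , 0.093, 0.096,
       0.099, 0.102, 0.105, 0.108, 0.111]))
```

View pics/s3c.png

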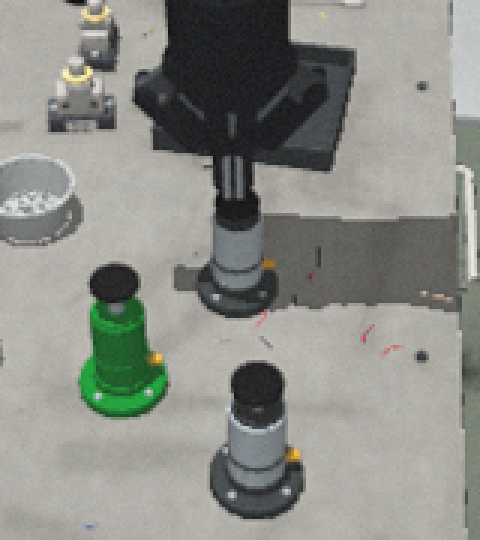

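The crop (origin 200,150, scale 3) shows B's pad at (237,205) staying down with the fingers lifted 8 mm clear; depth puts its top at about 0.088. A's pad at (257,378) has sprung back up. So B is the sound one, and I'll push it home.

Request:
move_arm --increments '[{"grip": 1, "linear": [0, 0.02, 0], "twist": 0}, {"grip": 1, "linear": [0, 0.02, 0], "twist": 0}, {"grip": 1, "linear": [0, 0.01, 0], "twist": 0}, {"grip": 1, "linear": [0, 0.01, 0], "twist": 0}, {"grip": 1, "linear": [0, 0, 0], "twist": 0}]'

```text
clock: 11.35
eef_pos: [0.4765, 0.009, 0.0837]
tool_rot: [0.534, -0.476, 0.468, -0.519]
ft_force: [-0.2, 0.7, 0.5]
grip_width: -0.0001
```

Request:
move_arm --increments '[{"grip": 1, "linear": [0, 0.01, 0], "twist": 0}, {"grip": 1, "linear": [0, 0.01, 0], "twist": 0}, {"grip": 1, "linear": [0, 0, 0], "twist": 0}, {"grip": 1, "linear": [0, 0, 0], "twist": 0}, {"grip": 1, "linear": [0, 0, 0], "twist": 0}]'

```text
clock: 11.85
eef_pos: [0.477, 0.009, 0.0811]
tool_rot: [0.533, -0.476, 0.469, -0.52]
ft_force: [-0.9, 0.5, 2.6]
grip_width: 0.0001
```

Request:
move_arm --increments '[{"grip": 1, "linear": [0, 0.01, 0], "twist": 0}, {"grip": 1, "linear": [0, 0, 0], "twist": 0}, {"grip": 1, "linear": [0, 0, 0], "twist": 0}, {"grip": 1, "linear": [0, 0, 0], "twist": 0}, {"grip": 1, "linear": [0, 0, 0], "twist": 0}]'

```text
clock: 12.35
eef_pos: [0.4777, 0.0091, 0.0811]
tool_rot: [0.532, -0.475, 0.469, -0.52]
ft_force: [-0.5, 0.4, 4.6]
grip_width: 0.0002
```

Request:
move_arm --increments '[{"grip": 1, "linear": [0, 0.01, 0], "twist": 0}, {"grip": 1, "linear": [0, 0, 0], "twist": 0}, {"grip": 1, "linear": [0, 0, 0], "twist": 0}, {"grip": 1, "linear": [0, 0, 0], "twist": 0}, {"grip": 1, "linear": [0, 0, 0], "twist": 0}]'

```text
clock: 12.85
eef_pos: [0.4784, 0.0091, 0.0811]
tool_rot: [0.532, -0.475, 0.47, -0.521]
ft_force: [-1.0, -0.1, 4.5]
grip_width: 0.0001
```

TCP has stopped at 0.0811, which is the home stop. I'll lift, then open and return over A.

Request:
move_arm --increments '[{"grip": 1, "linear": [0, -0.05, 0], "twist": 0}, {"grip": 1, "linear": [0, -0.15, 0], "twist": 0}, {"grip": 1, "linear": [0, -0.15, 0], "twist": 0}, {"grip": 0, "linear": [0, -0.1, 0], "twist": 0}, {"grip": 0, "linear": [0, 0, 0], "twist": 0}]'

```text
clock: 13.35
eef_pos: [0.4778, 0.0097, 0.1734]
tool_rot: [0.534, -0.476, 0.468, -0.519]
ft_force: [-0.1, -0.4, 0.4]
grip_width: 0.0281
```

```bash
python3 -c "
from h import *
to(.444,.1765,.14)
P=zs('side',279,216,12); P=P[(P[:,2]>.05)&(P[:,2]<.2)]; print(len(P),np.histogram(P[:,2],np.arange(.072,.112,.003)))
P=zs('top',292,218,12); P=P[(P[:,2]>.05)&(P[:,2]<.2)]; print(len(P),np.histogram(P[:,2],np.arange(.072,.112,.003)))
im,d,K,W=cam('side')
"
```

```text
t 13.35 pos [0.4778 0.0097 0.1734] q [ 0.02  0.25 -0.14  1.21 -0.01  1.49] F [-0.13 -0.43  0.41] w 0.0281
M [[0.108, -0.022, 0.994], [-0.994, -0.008, 0.108], [0.005, -1.0, -0.023]] scaled [-0.8481  0.1643 -0.0743]
225 (array([22, 17, 84, 45,  1,  0,  0,  0,  0,  0,  0,  0,  0]), array([0.072, 0.075, 0.078, 0.081, 0.084, 0.087, 0.09 , 0.093, 0.096,
       0.099, 0.102, 0.105, 0.108, 0.111]))
0 (array([0, 0, 0, 0, 0, 0, 0, 0, 0, 0, 0, 0, 0]), array([0.072, 0.075, 0.078, 0.081, 0.084, 0.087, 0.09 , 0.093, 0.096,
       0.099, 0.102, 0.105, 0.108, 0.111]))
```

Request:
move_arm --increments '[{"grip": 0, "linear": [-0.17, 0, -0.015], "twist": 0}, {"grip": 0, "linear": [-0.17, 0, -0.015], "twist": 0}, {"grip": 0, "linear": [-0.17, 0, -0.015], "twist": 0}, {"grip": 0, "linear": [-0.17, 0, -0.015], "twist": 0}, {"grip": 0, "linear": [-0.17, 0, -0.015], "twist": 0}]'

```text
clock: 14.0
eef_pos: [0.4378, 0.177, 0.1617]
tool_rot: [0.537, -0.483, 0.467, -0.51]
ft_force: [0.8, -0.3, 0.7]
grip_width: 0.0854
```

```bash
python3 -c "
from h import *
to(.444,.1765,.041)
im,d,K,W=cam('wrist'); cv2.imwrite('pics/w2.png',im)
P=zs('side',286,280,25); P=P[(P[:,2]>.09)&(P[:,2]<.103)]; print(len(P),np.median(P,0))"
```

```text
t 14.0 pos [0.4378 0.177  0.1617] q [ 0.38  0.26 -0.15  1.2   0.    1.85] F [ 0.77 -0.31  0.74] w 0.0854
M [[0.097, -0.042, 0.994], [-0.995, -0.012, 0.097], [0.008, -0.999, -0.043]] scaled [5.000e-04 6.015e-01 5.650e-02]
221 [0.44309613 0.17869621 0.09609845]
```

View pics/w2.png

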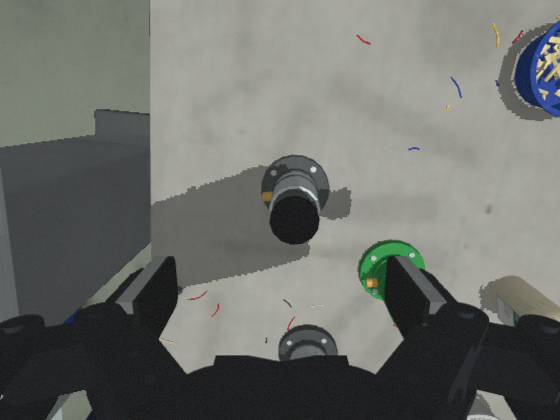

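The wrist view shows A's pad at (295,218) between the open jaws, left finger at (150,290) and right at (410,280). The green one at (390,270) is beyond the right finger. I'll go down around the barrel.

Request:
move_arm --increments '[{"grip": 0, "linear": [0, 0.06, 0.03], "twist": 0}, {"grip": 0, "linear": [0, 0.06, 0.015], "twist": 0}, {"grip": 0, "linear": [0, 0.08, 0.0], "twist": 0}, {"grip": 0, "linear": [0, 0.08, 0], "twist": 0}, {"grip": 0, "linear": [0, 0, 0], "twist": 0}]'

```text
clock: 14.6
eef_pos: [0.4422, 0.1749, 0.0959]
tool_rot: [0.54, -0.484, 0.465, -0.508]
ft_force: [0.5, -0.1, -1.1]
grip_width: 0.0854
```

```bash
python3 -c "
from h import *
to(.444,.1765,.041)"
```

```text
t 14.6 pos [0.4422 0.1749 0.0959] q [ 0.37  0.34 -0.23  1.05  0.    1.85] F [ 0.49 -0.12 -1.09] w 0.0854
M [[0.1, -0.051, 0.994], [-0.995, -0.016, 0.099], [0.011, -0.999, -0.053]] scaled [-0.01    0.2736  0.0242]
```

Request:
move_arm --increments '[{"grip": 0, "linear": [-0.01, 0.06, 0.02], "twist": 0}, {"grip": 0, "linear": [0, 0.06, 0.012], "twist": 0}, {"grip": 0, "linear": [0, 0.06, 0.0], "twist": 0}, {"grip": 0, "linear": [0, 0.06, 0], "twist": 0}, {"grip": 0, "linear": [0, 0.02, 0], "twist": 0}]'

```text
clock: 15.1
eef_pos: [0.4479, 0.1744, 0.0391]
tool_rot: [0.539, -0.485, 0.466, -0.507]
ft_force: [-0.8, 0.3, -0.6]
grip_width: 0.0857
```

```bash
python3 -c "
from h import *
to(.444,.1765,.041)"
```

```text
t 15.1 pos [0.4479 0.1744 0.0391] q [ 0.37  0.42 -0.29  0.92  0.    1.85] F [-0.82  0.33 -0.62] w 0.0857
M [[0.095, -0.051, 0.994], [-0.995, -0.016, 0.094], [0.011, -0.999, -0.052]] scaled [-0.0122 -0.0087 -0.0191]
```

Request:
move_arm --increments '[{"grip": 0, "linear": [-0.01, -0.01, -0.022], "twist": 0}, {"grip": 0, "linear": [0, 0, 0], "twist": 0}, {"grip": 1, "linear": [0, 0, 0], "twist": 0}, {"grip": 1, "linear": [0, 0, 0], "twist": 0}, {"grip": 1, "linear": [0, 0, 0], "twist": 0}]'

```text
clock: 15.6
eef_pos: [0.4442, 0.1764, 0.0422]
tool_rot: [0.539, -0.485, 0.467, -0.507]
ft_force: [-0.5, 0.7, 0.2]
grip_width: 0.0443
```

Request:
move_arm --increments '[{"grip": 1, "linear": [0, 0, 0], "twist": 0}, {"grip": 1, "linear": [0, 0, 0], "twist": 0}, {"grip": 1, "linear": [0, 0, 0], "twist": 0}, {"grip": 1, "linear": [0, 0, 0], "twist": 0}, {"grip": 1, "linear": [0, 0, 0], "twist": 0}]'

```text
clock: 16.1
eef_pos: [0.4445, 0.1765, 0.0429]
tool_rot: [0.538, -0.485, 0.467, -0.508]
ft_force: [0.4, -0.3, 0.8]
grip_width: 0.0341
```

```bash
python3 -c "
from h import *
to(.444,.1765,.041)"
```

```text
t 16.1 pos [0.4445 0.1765 0.0429] q [ 0.38  0.41 -0.3   0.92  0.    1.85] F [ 0.37 -0.25  0.75] w 0.0341
M [[0.095, -0.048, 0.994], [-0.995, -0.015, 0.094], [0.01, -0.999, -0.049]] scaled [-0.0002  0.0097 -0.0019]
```

Gripped at 34 mm. I'll lift well clear of B.

Request:
move_arm --increments '[{"grip": 1, "linear": [0, -0.05, 0], "twist": 0}, {"grip": 1, "linear": [0, -0.1, 0], "twist": 0}, {"grip": 1, "linear": [0, -0.15, 0], "twist": 0}, {"grip": 1, "linear": [0, -0.15, 0], "twist": 0}, {"grip": 1, "linear": [0, -0.15, 0], "twist": 0}]'

```text
clock: 16.6
eef_pos: [0.4451, 0.1763, 0.1623]
tool_rot: [0.543, -0.487, 0.464, -0.502]
ft_force: [1.0, 0.9, -2.7]
grip_width: 0.0342
```

Request:
move_arm --increments '[{"grip": 1, "linear": [0, -0.1, 0], "twist": 0}, {"grip": 1, "linear": [0, -0.05, 0], "twist": 0}, {"grip": 1, "linear": [0, 0, 0], "twist": 0}, {"grip": 1, "linear": [0, 0, 0], "twist": 0}, {"grip": 1, "linear": [0, 0, 0], "twist": 0}]'

```text
clock: 17.1
eef_pos: [0.4482, 0.1773, 0.197]
tool_rot: [0.542, -0.486, 0.465, -0.504]
ft_force: [0.1, 0.2, -2.9]
grip_width: 0.0344
```

```bash
python3 -c "
from h import *
to(.4815,-.2135,.2)"
```

```text
t 17.1 pos [0.4482 0.1773 0.197 ] q [ 0.37  0.27 -0.05  1.31  0.    1.85] F [ 0.14  0.2  -2.85] w 0.0344
M [[0.095, -0.058, 0.994], [-0.995, -0.019, 0.094], [0.013, -0.998, -0.059]] scaled [ 1.9609  0.0127 -0.0183]
```

Request:
move_arm --increments '[{"grip": 1, "linear": [0.07, 0, 0], "twist": 0}, {"grip": 1, "linear": [0.14, 0, 0], "twist": 0}, {"grip": 1, "linear": [0.16, 0, 0], "twist": 0}, {"grip": 1, "linear": [0.16, 0, 0], "twist": 0}, {"grip": 1, "linear": [0.16, 0, 0], "twist": 0}]'

```text
clock: 17.6
eef_pos: [0.458, 0.0355, 0.1931]
tool_rot: [0.547, -0.486, 0.461, -0.502]
ft_force: [0.9, -0.1, -3.1]
grip_width: 0.0349
```

Request:
move_arm --increments '[{"grip": 1, "linear": [0.16, 0, 0], "twist": 0}, {"grip": 1, "linear": [0.16, 0, 0], "twist": 0}, {"grip": 1, "linear": [0.16, 0, 0], "twist": 0}, {"grip": 1, "linear": [0.16, 0, 0], "twist": 0}, {"grip": 1, "linear": [0.16, 0, 0], "twist": 0}]'

```text
clock: 18.1
eef_pos: [0.4688, -0.134, 0.1905]
tool_rot: [0.549, -0.49, 0.458, -0.499]
ft_force: [0.6, -0.2, -3.5]
grip_width: 0.0347
```

Request:
move_arm --increments '[{"grip": 1, "linear": [0.14, 0, 0], "twist": 0}, {"grip": 1, "linear": [0.1, 0, 0], "twist": 0}, {"grip": 1, "linear": [0.05, 0, 0], "twist": 0}, {"grip": 1, "linear": [0, 0, 0], "twist": 0}, {"grip": 1, "linear": [0, 0, 0], "twist": 0}]'

```text
clock: 18.6
eef_pos: [0.4693, -0.1998, 0.1863]
tool_rot: [0.549, -0.495, 0.457, -0.495]
ft_force: [-0.4, -0.2, -2.7]
grip_width: 0.0347
```

```bash
python3 -c "
from h import *
to(.4815,-.2135,.2)"
```

```text
t 18.6 pos [ 0.4693 -0.1998  0.1863] q [-0.37  0.35  0.03  1.33 -0.05  1.11] F [-0.45 -0.24 -2.73] w 0.0347
M [[0.092, -0.091, 0.992], [-0.996, -0.02, 0.091], [0.011, -0.996, -0.093]] scaled [ 0.0747 -0.0726  0.0477]
```

Request:
move_arm --increments '[{"grip": 1, "linear": [0.03, 0.03, 0.03], "twist": 0}, {"grip": 1, "linear": [0.03, 0.05, 0.03], "twist": 0}, {"grip": 1, "linear": [0.01, 0.06, 0.02], "twist": 0}, {"grip": 1, "linear": [0, 0.06, 0.01], "twist": 0}, {"grip": 1, "linear": [0, 0.06, 0.01], "twist": 0}]'

```text
clock: 19.1
eef_pos: [0.4886, -0.2108, 0.1293]
tool_rot: [0.55, -0.493, 0.456, -0.497]
ft_force: [0.6, 0.0, -2.8]
grip_width: 0.0342
```

```bash
python3 -c "
from h import *
to(.484,-.2135,.07)
im,d,K,W=cam('side'); cv2.imwrite('pics/s4c.png',cv2.resize(im[110:270,200:360],None,fx=3.5,fy=3.5,interpolation=3))"
```

```text
t 19.1 pos [ 0.4886 -0.2108  0.1293] q [-0.38  0.43 -0.01  1.21 -0.05  1.1 ] F [ 0.64  0.01 -2.81] w 0.0342
M [[0.098, -0.089, 0.991], [-0.995, -0.02, 0.096], [0.011, -0.996, -0.091]] scaled [0.0076 0.2977 0.0026]
```

View pics/s4c.png

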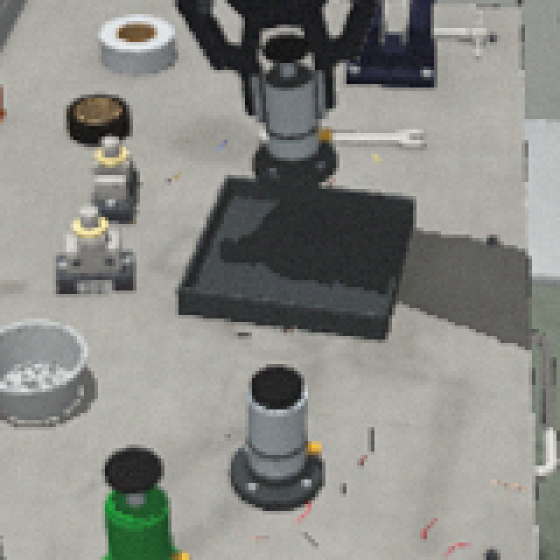

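The crop shows A held at (293,110) with a slight lean, above the tray at (300,255). B is standing at (277,430) with its pad home. Descending slowly.

Request:
move_arm --increments '[{"grip": 1, "linear": [0, 0.06, 0], "twist": 0}, {"grip": 1, "linear": [0, 0.06, 0], "twist": 0}, {"grip": 1, "linear": [0, 0.06, 0], "twist": 0}, {"grip": 1, "linear": [0, 0.05, 0], "twist": 0}, {"grip": 1, "linear": [0, 0.02, 0], "twist": 0}]'

```text
clock: 19.65
eef_pos: [0.4826, -0.2087, 0.0715]
tool_rot: [0.552, -0.495, 0.452, -0.497]
ft_force: [-1.2, -0.4, -3.4]
grip_width: 0.0347
```

Request:
move_arm --increments '[{"grip": 1, "linear": [0, 0.02, 0], "twist": 0}, {"grip": 1, "linear": [0, 0.02, 0], "twist": 0}, {"grip": 1, "linear": [0, 0.01, 0], "twist": 0}, {"grip": 1, "linear": [0, 0, 0], "twist": 0}, {"grip": 1, "linear": [0, 0, 0], "twist": 0}]'

```text
clock: 20.15
eef_pos: [0.4822, -0.2089, 0.0611]
tool_rot: [0.552, -0.494, 0.452, -0.497]
ft_force: [-0.3, -0.4, -2.6]
grip_width: 0.0344
```

```bash
python3 -c "
from h import *
to(.484,-.2135,.05)"
```

```text
t 20.15 pos [ 0.4822 -0.2089  0.0611] q [-0.38  0.49 -0.11  1.06 -0.05  1.09] F [-0.28 -0.43 -2.6 ] w 0.0344
M [[0.103, -0.096, 0.99], [-0.995, -0.017, 0.101], [0.007, -0.995, -0.097]] scaled [0.0235 0.0548 0.0118]
```

Request:
move_arm --increments '[{"grip": 1, "linear": [0, 0.02, 0], "twist": 0}, {"grip": 1, "linear": [0, 0.02, 0], "twist": 0}, {"grip": 1, "linear": [0, 0, 0], "twist": 0}, {"grip": 1, "linear": [0, 0, 0], "twist": 0}, {"grip": 1, "linear": [0, 0, 0], "twist": 0}]'

```text
clock: 20.65
eef_pos: [0.482, -0.2093, 0.0533]
tool_rot: [0.551, -0.494, 0.453, -0.497]
ft_force: [0.0, 0.5, -3.0]
grip_width: 0.0346
```

Request:
move_arm --increments '[{"grip": 1, "linear": [0, 0.01, 0], "twist": 0}, {"grip": 1, "linear": [0, 0.01, 0], "twist": 0}, {"grip": 1, "linear": [0, 0, 0], "twist": 0}, {"grip": 1, "linear": [0, 0, 0], "twist": 0}, {"grip": 1, "linear": [0, 0, 0], "twist": 0}]'

```text
clock: 21.15
eef_pos: [0.4817, -0.2095, 0.0491]
tool_rot: [0.551, -0.494, 0.453, -0.497]
ft_force: [0.5, -0.3, -3.1]
grip_width: 0.0344
```

Request:
move_arm --increments '[{"grip": 1, "linear": [0, 0.01, 0], "twist": 0}, {"grip": 1, "linear": [0, 0, 0], "twist": 0}, {"grip": 1, "linear": [0, 0, 0], "twist": 0}, {"grip": 1, "linear": [0, 0, 0], "twist": 0}, {"grip": 1, "linear": [0, 0, 0], "twist": 0}]'

```text
clock: 21.65
eef_pos: [0.4822, -0.2099, 0.0482]
tool_rot: [0.551, -0.493, 0.453, -0.498]
ft_force: [-0.3, -0.6, -1.1]
grip_width: 0.0349
```

Request:
move_arm --increments '[{"grip": 1, "linear": [0, 0.01, 0], "twist": 0}, {"grip": 1, "linear": [0, 0, 0], "twist": 0}, {"grip": 1, "linear": [0, 0, 0], "twist": 0}, {"grip": 1, "linear": [0, 0, 0], "twist": 0}, {"grip": 1, "linear": [0, 0, 0], "twist": 0}]'

```text
clock: 22.15
eef_pos: [0.4824, -0.2102, 0.0481]
tool_rot: [0.551, -0.492, 0.454, -0.498]
ft_force: [-0.5, 0.8, -0.3]
grip_width: 0.0347
```

```bash
python3 -c "
from h import *
to(.484,-.2135,.05)
im,d,K,W=cam('side'); cv2.imwrite('pics/s5c.png',cv2.resize(im[120:240,230:350],None,fx=4.5,fy=4.5,interpolation=3))"
```

```text
t 22.15 pos [ 0.4824 -0.2102  0.0481] q [-0.38  0.5  -0.13  1.02 -0.05  1.09] F [-0.5   0.81 -0.27] w 0.0347
M [[0.103, -0.091, 0.991], [-0.995, -0.02, 0.101], [0.01, -0.996, -0.092]] scaled [ 0.0172 -0.0099  0.0052]
```

View pics/s5c.png

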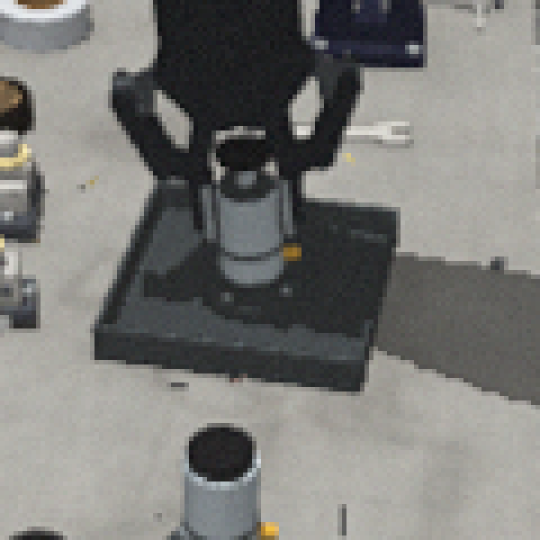

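A is in the middle of the tray at (250,240) in the crop, with its weight now on the floor. I'll press lightly to seat the foot, then release.

Request:
move_arm --increments '[{"grip": 1, "linear": [0, 0.02, 0], "twist": 0}, {"grip": 1, "linear": [0, 0.02, 0], "twist": 0}, {"grip": 1, "linear": [0, 0.01, 0], "twist": 0}, {"grip": 1, "linear": [0, 0, 0], "twist": 0}, {"grip": 1, "linear": [0, 0, 0], "twist": 0}]'

```text
clock: 22.7
eef_pos: [0.4824, -0.2105, 0.0484]
tool_rot: [0.55, -0.49, 0.456, -0.499]
ft_force: [0.0, -0.5, -3.2]
grip_width: 0.0346
```

Request:
move_arm --increments '[{"grip": 0.4, "linear": [0, 0, 0], "twist": 0}, {"grip": 0.2, "linear": [0, 0, 0], "twist": 0}, {"grip": 0, "linear": [0, 0, 0], "twist": 0}, {"grip": 0, "linear": [0, 0, 0], "twist": 0}, {"grip": 0, "linear": [0, 0, 0], "twist": 0}]'

```text
clock: 23.2
eef_pos: [0.4829, -0.2111, 0.0476]
tool_rot: [0.551, -0.49, 0.456, -0.498]
ft_force: [0.1, 0.1, -0.5]
grip_width: 0.0853
```

```bash
python3 -c "
from h import *
to(.4815,-.2135,.2)
P=zs('side',285,152,8,'pics/s6.png')
for n,u,v in(('side',285,156),('side',279,216)):
  P=zs(n,u,v,16); P=P[(P[:,2]>.077)&(P[:,2]<.105)]; print(len(P),np.median(P,0))
cv2.imwrite('pics/s6c.png',cv2.resize(cv2.imread('pics/s6.png')[120:240,230:350],None,fx=4.5,fy=4.5,interpolation=3))"
```

```text
t 23.2 pos [ 0.4829 -0.2111  0.0476] q [-0.38  0.49 -0.13  1.01 -0.05  1.09] F [ 0.05  0.13 -0.45] w 0.0853
M [[0.103, -0.085, 0.991], [-0.995, -0.022, 0.102], [0.013, -0.996, -0.087]] scaled [ 0.0217 -0.758  -0.0748]
161 [ 0.47918196 -0.20693757  0.0977829 ]
137 [0.47418097 0.01124055 0.08040932]
```

View pics/s6c.png

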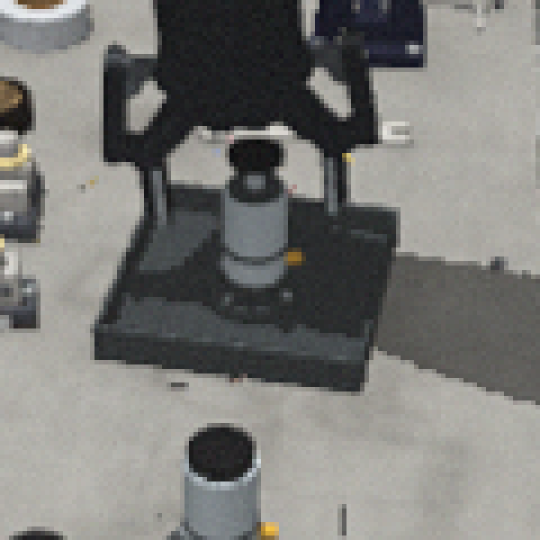

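A stands upright in the tray with the jaws clear on both sides, at (155,190) and (335,190). Retracting straight up.

Request:
move_arm --increments '[{"grip": 0, "linear": [0, -0.08, -0.007], "twist": 0}, {"grip": 0, "linear": [0, -0.15, -0.013], "twist": 0}, {"grip": 0, "linear": [0, -0.15, -0.013], "twist": 0}, {"grip": 0, "linear": [0, -0.15, -0.013], "twist": 0}, {"grip": 0, "linear": [0, -0.15, -0.013], "twist": 0}]'

```text
clock: 23.85
eef_pos: [0.4789, -0.2076, 0.1831]
tool_rot: [0.552, -0.495, 0.451, -0.497]
ft_force: [1.0, -0.3, -0.2]
grip_width: 0.0854
```

Request:
move_arm --increments '[{"grip": 0, "linear": [0, -0.1, 0], "twist": 0}, {"grip": 0, "linear": [0, -0.05, 0], "twist": 0}, {"grip": 0, "linear": [0, 0, 0], "twist": 0}, {"grip": 0, "linear": [0, 0, 0], "twist": 0}, {"grip": 0, "linear": [0, 0, 0], "twist": 0}]'

```text
clock: 24.35
eef_pos: [0.4833, -0.2076, 0.2172]
tool_rot: [0.551, -0.492, 0.454, -0.498]
ft_force: [0.3, 0.7, 0.2]
grip_width: 0.0855
```

```bash
python3 -c "
from h import *
to(.4815,-.2135,.2)
im,d,K,W=cam('side'); cv2.imwrite('pics/s7c.png',cv2.resize(im[110:330,200:360],None,fx=2.7,fy=2.7,interpolation=3))
for n,u,v in(('side',285,158),('side',279,216)):
  P=zs(n,u,v,20); p=P[(P[:,2]>.077)&(P[:,2]<.105)]; print('pad',len(p),np.median(p,0).round(4)); 
  p=P[(P[:,2]>.045)&(P[:,2]<.072)]; print('barrel',len(p),np.median(p,0).round(4), (p[:,0].min()+p[:,0].max())/2)"
```

```text
t 24.35 pos [ 0.4833 -0.2076  0.2172] q [-0.38  0.36  0.13  1.42 -0.05  1.09] F [0.33 0.68 0.18] w 0.0855
M [[0.103, -0.091, 0.99], [-0.995, -0.02, 0.102], [0.01, -0.996, -0.093]] scaled [ 0.0274  0.0871 -0.004 ]
pad 161 [ 0.4795 -0.2073  0.0978]
barrel 123 [ 0.4772 -0.1963  0.0589] 0.4792479624524116
pad 136 [0.474  0.0116 0.0806]
barrel 167 [0.4719 0.0236 0.0595] 0.47397559672937534
```

View pics/s7c.png

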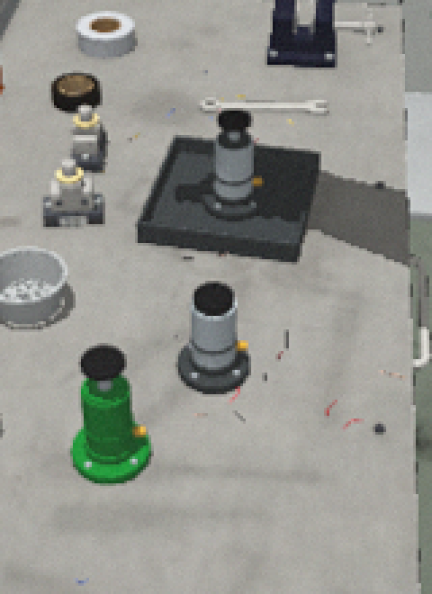

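A is upright near the tray centre at (235,170). B stands at (213,335) with its pad home, and the arm is clear, so I'm handing in.

```bash
python3 -c "
from workcell import bot
print(bot.job_done())"
```

```text
the job is handed in; nothing more can be done
None
```

The job is handed in, 24.4 s into the 58 s limit. The left dispenser, which I took as A, was the sticking one and now stands released in the scrap tray. The right one, B, was sound and is pushed home where it stood.

- **A (sticking):** I pressed it to about 11 mm at roughly 5 N. It still pushed back with 4.6 N after a 4 mm lift, and on release its pad returned to about 4 mm in. It was never pressed past 15 mm.
- **B (sound):** It took only 1–3 N and stayed where it was left. I pushed it until it stopped at the home stop.
- **Last checks, A:** It looks upright, with its pad within about 7 mm of the tray centre I measured.
- **Last checks, B:** Its pad top is at z = 0.0806 (fully home is 0.081), and it has moved less than about 1 mm. The arm is clear of everything.

**What disagreed or drifted:**
- The pressing forces read noisily and low: A gave 5 N where about 10 N was expected. I told the two apart by the spring-back, not the force alone.
- Seen from the side, A's pad in the tray reads z = 0.098, where about 0.101 was expected.
- The gripper drifted to about 5 degrees of tilt during the moves. A leaned slightly while held, but looked upright once it was released.

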